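Set the pad printer's speed selector to its sixth mark and confirm

ROBOT

A 7-joint arm with a two-finger parallel gripper is mounted at the origin on the work surface. World frame = base frame: x ahead of the robot, y to its left, z up, the work surface at z = 0. Lengths are in m, angles in rad, forces in N, time in s.
With the tool pointing down it reaches from about 0.425 to 0.925 m from the base axis. Payload 6.8 kg.
Tool frame: the origin (TCP) lies midway between the tips of the shut fingers; the grasp point (between the pads) lies 19 mm behind it; z points along the fingers, y is the line along which they close (so a half turn about z gives the same grasp; the last joint's range is limited). The gripper opens to 85 mm and grips with 20 to 120 N. Pads are 22 mm wide; open, the fingers measure 114 mm over their backs; the gripper's body (76 mm by 85 mm) begins 54 mm behind the grasp point. The pads swing forward as they close: fully open they stand 13 mm farther back than shut.
Start: joints at [-1.298, 0.477, 0.022, 1.555, -0.011, 1.109, -0.083], TCP at [0.251, 0.627, 0.231] pointing down, gripper open.
Joint ranges: [-2.96, 2.96], [-0.34, 2.1], [-1.41, 1.46], [0.24, 2.44], [-1.37, 4.51], [0.17, 1.92], [-2.96, 2.96]. Speed limits (rad/s): [2.39, 2.39, 3.14, 3.14, 3.14, 3.14, 3.14].

INTERFACE

Orientations are given as a rotation vector (axis times angle).
In Python, from bench import r gives the robot as it stands. The module is installed in compiled form; this text tells all that it offers.
- The arm moves only by the tool apply_moves, never from a script. Its argument "rows" is a list of rows, each a list of 6 numbers: the shift along the tool's x, y, z scaled (see below), then the turn, a rotation vector about the tool's x, y, z scaled (see below). A call has 1 to 5 rows; each row is the pose to reach, as a shift and turn from the pose commanded when the call began, along the tool's axes at that moment; what a row does not reach only later rows make up. The controller multiplies each number of a shift by 0.25 m and each number of a turn by 90 degrees. A row lasts 1/8 s, in which the tool goes at most 62.5 mm and 10.7 degrees, less where a joint would pass 70% of its speed; a pose out of reach is approached as far as the arm can. A call with a number of a shift or a turn outside -1 to 1 is refused whole. A call with a gripper value outside its range is refused whole. "claw" is the opening, from 0 (shut) to 1 (fully open), set as the call begins (left out, the last holds). The fingers move at their own pace and stop on an object; "newtons" is the grip in N (left out, the last holds). Time passes only in rows, so rows that repeat a pose let the fingers close. It gives the time, the measured TCP pose, the force, the opening and the grip force at its end, in the units of the state.
- r.get_obs(): the state, without advancing time (a new reading comes with each control period).
- r.grab_frame(name): name is "side" or "top"; returns a dict with "pixels" (480x640x3 uint8, red, green, blue), "intrinsics" (3x3 intrinsics, pixels), "eye" and "attitude" of the camera in the world. Camera axes: x right, y up, looking along -z (the intrinsics and any distortion apply to the point x, -y, -z); pixel columns grow to the right and rows downward; lengths in m; the calibration is good to about 2 mm. A picture is of the moment at which its call begins. There is no depth.
- r.hand_in(): hands the job in; it is judged then, once.
Trained networks look in a picture, given as the dict that the camera call returned (one of the last four; its "shot" number tells which), for a name from the list of things; names that differ only in an ending like _2 or _b are one class to them, and where a whole thing is asked for, a point or a joint stands for the part that bears it (a point fixed in the world has none). Each returns a list of dicts, best first, with "conf" (0 to 1); they miss things now and then, are a little off and sometimes report something else, mostly with a low value. They report only what shows in the picture. A call takes as long as a camera call.
- r.search_frame(picture, thing): "rect" ([left, top, width, height] in pixels, round what is visible of it).
- r.outline_of(picture, thing): "pixels" (480x640 bool, what is visible of it) and "rect" ([left, top, width, height] in pixels, round what is visible of it).
- r.landmark_of(picture, thing): "point" ([column, row] in pixels: a listed point, or the origin of a listed thing).
The state is a dict: "clock": time; "joints": joint angles; "qvel": joint speeds; "tau": joint torques, N m; "tcp_pos": TCP position; "orientation": TCP orientation; "contact_force": force on the tool from outside, world axes, zero at the start; "moment": the same for the moment, N m; "grip_width": finger opening in m; "gripper_force": force on a finger pad.
Only numpy, scipy, OpenCV 4.12 (cv2) and the standard library are available. Lean on these libraries where they do the work, as an engineer would, in place of code of your own. Each camera call takes 0.05 s, during which the arm holds its last target. There are 200 camera calls.

TASK

On the printing machine's control box, push the handle of the rotary speed selector round with a fingertip, counting its clicks, until it rests at its sixth mark (count the marks clockwise from the shortest one, which is the first; the mark the handle's white line points at is the one set). Then press the round button beside it all the way in to confirm, and let it spring back. Only push: do not pinch the handle, do not press the button at any other setting, and leave the jar, tape, bottle and pens where they stand.

Things in the scene. Friction and masses are not known exactly. Their poses are not given: they have to be found in the camera images.
- console: grey control box fixed to the bench, 220 (x) x 400 (y) x 70 high, with a flat aluminium top; origin at the centre of its underside, z up, its -x side faces the robot at yaw 0. The rotary selector stands at 10 mm towards -x and 50 mm towards +y from its centre, the button at 10 mm towards -x and 125 mm towards -y
- selector_axis (a point): point on the selector's vertical turning axis, on the box's top face (70 mm above the bench); axes as the box's, it does not turn with the handle. Eight black ticks lie round it on the box's top, their inner ends 69 mm from the axis, one every 30 degrees clockwise seen from above; their lengths grow by 3 mm from 5 mm (first) to 26 mm (eighth)
- first_mark (a point): middle of the first (shortest) tick, 71.5 mm from the axis; seen from the axis it lies 105 degrees counterclockwise of the box's +x direction
- selector (a joint): rotary selector, rad, grows clockwise seen from above; 0 = first mark, mark n at (n-1) x 0.5236, end stops just past marks 1 and 8. A sprung detent pulls it into the nearest mark; turning it over the ridge half-way between marks takes about 3 to 5 N at 48 mm from the axis, then it clicks ahead of the finger to the next mark and stays there when left. It starts at one of the first four marks
- handle (a point): point on the black handle, 48 mm from the axis, 28 mm above the box's top; +x points outward along the handle, as its white line does, z up. The handle is an upright blade 14 mm thick, from 14 to 43 mm above the box's top, reaching 64 mm from the axis at its pointing end and 24 mm at its tail, on a hub 40 mm across, 16 mm high. Push its counterclockwise flank to turn it clockwise
- confirm_top (a point): centre of the top of the black round push button (32 mm across, in a steel housing), at the box's -y end, 175 mm from the selector's axis; it is pressed straight down
- confirm (a joint): travel of the button, m: 0 up, 0.006 fully in; spring return, about 5 N at full travel
- jar_mid (a point): centre of a loose ink jar with red lid, 68 across and 82 high, on the bench at the box's +y end
- tape_mid (a point): centre of a loose roll of tape lying flat, 92 across and 24 high, on the bench beyond the box
- dropper_mid (a point): centre of a small loose white dropper bottle, 28 across and 70 high, standing on the box's top at its far (+x) -y corner
- pens_mid (a point): centre of a loose foam block (130 x 170 x 35) full of upright blue pens, 118 high in all, on the bench at the box's -y end

How it is judged:
By the outcome, as a careful person would: the job done as asked, in the order asked, and still so for the second after the job is handed in, with the robot touching nothing.
It also fails if it takes over 54 s, if anything falls off the work surface, if the arm or the gripper's body presses on something with over 40 N, if the wrist force passes 120 N, or if a joint passes its speed limit or range.

## Working session

There is one attempt and no reset: what is moved stays moved. The work goes in short steps, Python scripts to look and compute and a tool call to move; the robot and the scene stay as the last step left them, time stands still between calls to the robot, and variables do not carry over. Pictures are saved under pics/ and viewed, at most 10 in all, crops included, and the job is handed in when it is done.

Besides the shell and the picture viewer there is one more tool, called after "Call:" by a JSON object that holds its "method" and its "body". apply_moves: Moves the arm, as the interface text tells. Its arguments: {"type":"object","properties":{"rows":{"type":"array","items":{"type":"array","items":{"type":"number"}}},"claw":{"type":"number"},"newtons":{"type":"number"}},"required":["rows"]}

```bash
mkdir -p pics; cat > h.py <<'E'
import numpy as np, cv2
from scipy.spatial.transform import Rotation as R
from bench import r
def att(p):
    a=np.array(p["attitude"],float)
    return a if a.shape==(3,3) else R.from_rotvec(a).as_matrix()
def ray(p,uv):
    K=np.array(p["intrinsics"]); d=np.linalg.inv(K)@[uv[0],uv[1],1]
    return np.array(p["eye"]),att(p)@(d*[1,-1,-1])
def onz(p,uv,z):
    e,d=ray(p,uv); return e+d*(z-e[2])/d[2]
def proj(p,X):
    c=att(p).T@(np.array(X)-p["eye"]); q=np.array(p["intrinsics"])@(c*[1,-1,-1]); return q[:2]/q[2]
def save(p,n): cv2.imwrite("pics/"+n,cv2.cvtColor(p["pixels"],cv2.COLOR_RGB2BGR))
E
python3 - <<'E'
from h import *
np.set_printoptions(precision=4,suppress=True)
Z=dict(console=0,selector_axis=.07,first_mark=.07,handle=.098,confirm_top=.08,jar_mid=.041,dropper_mid=.105,pens_mid=.059,tape_mid=.012)
for n in("top","side"):
    p=r.grab_frame(n); save(p,n+"0.png"); print(n,{k:p[k] for k in p if k!="pixels"})
    for t,z in Z.items():
        l=r.landmark_of(p,t)
        for q in l[:2]: print(t,q["conf"],np.array(q["point"]),onz(p,q["point"],z))
print(r.get_obs())
E
```

```text
top {'intrinsics': array([[547.442 ,   0.    , 320.5658],
       [  0.    , 547.442 , 240.9268],
       [  0.    ,   0.    ,   1.    ]]), 'eye': array([0.4545, 0.0256, 1.2596]), 'attitude': array([ 0.1282, -0.158 , -1.5486]), 'shot': 1}
console 0.56 [307.2 297.9] [0.5538 0.032  0.    ]
selector_axis 0.91 [280.6 294.9] [0.5538 0.0894 0.07  ]
first_mark 0.7 [253.6 295.6] [0.5513 0.1477 0.07  ]
handle 0.55 [283.6 269.7] [0.6053 0.083  0.098 ]
confirm_top 0.43 [366.4 307.1] [ 0.53   -0.0959  0.08  ]
jar_mid 0.92 [179.3 275. ] [0.5966 0.3174 0.041 ]
dropper_mid 0.45 [395.4 275.8] [ 0.5957 -0.1551  0.105 ]
pens_mid 0.61 [456.3 315.9] [ 0.5155 -0.295   0.059 ]
tape_mid 0.37 [394.8 273.3] [ 0.6128 -0.1683  0.012 ]
side {'intrinsics': array([[529.0002,   0.    , 315.497 ],
       [  0.    , 529.0002, 237.2758],
       [  0.    ,   0.    ,   1.    ]]), 'eye': array([ 0.3049, -0.6709,  0.6853]), 'attitude': array([ 0.8752, -0.2115, -0.4394]), 'shot': 2}
console 0.89 [263.5 274.5] [0.5531 0.0306 0.    ]
selector_axis 0.98 [250.5 230.7] [0.5526 0.0819 0.07  ]
selector_axis 0.53 [324.4 393.8] [ 0.
[... 428 characters left out ...]
931 -0.1458  0.105 ]
pens_mid 0.92 [322.6 396.5] [ 0.5091 -0.2939  0.059 ]
pens_mid 0.31 [267.5 276.1] [ 0.5363 -0.0366  0.059 ]
tape_mid 0.85 [366.  240.6] [0.7712 0.0174 0.012 ]
{'clock': 1.0, 'joints': array([-1.2981,  0.477 ,  0.0224,  1.5554, -0.0115,  1.1093, -0.0831]), 'qvel': array([-0.0002,  0.0012,  0.002 , -0.0015, -0.0009, -0.0016,  0.0005]), 'tau': array([  0.0003, -59.6333,   1.6062, -28.1545,   0.0123,   0.0017,
         0.    ]), 'tcp_pos': array([0.2509, 0.6267, 0.2313]), 'orientation': array([-0.5946, -3.0848,  0.    ]), 'contact_force': array([ 0.1144, -0.3228, -0.7123]), 'moment': array([-0.0218, -0.0821, -0.0621]), 'gripper_force': 0.0, 'grip_width': 0.08586184677673576}
```

```bash
python3 - <<'E'
import cv2
a=cv2.imread("pics/top0.png")[210:370,140:480]; cv2.imwrite("pics/top0c.png",cv2.resize(a,None,fx=2.35,fy=2.35,interpolation=2))
a=cv2.imread("pics/side0.png")[150:330,180:400]; cv2.imwrite("pics/side0c.png",cv2.resize(a,None,fx=3,fy=3,interpolation=2))
E
```

```text
(no output)
```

View pics/top0c.png

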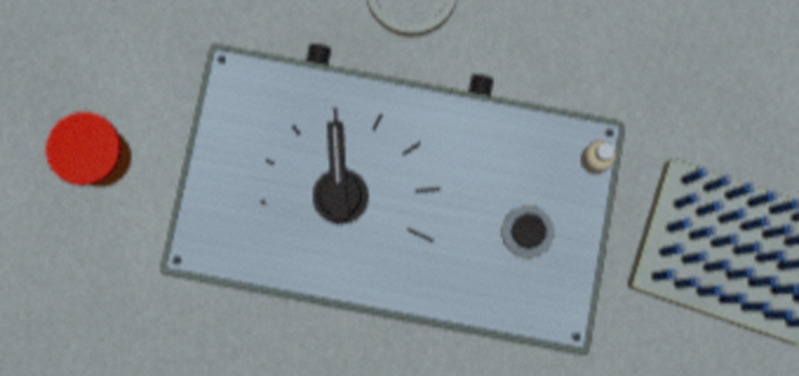

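View pics/side0c.png

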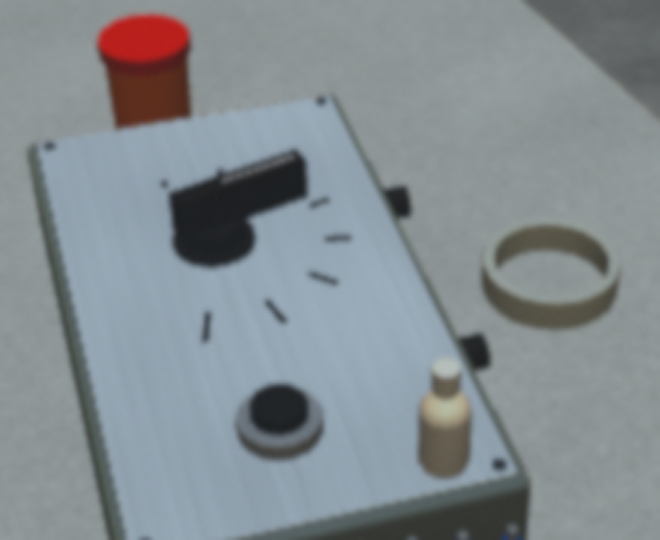

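The top crop shows the ticks, with the shortest at crop (263,202), and the handle pointing at the 4th tick at (336,115). The 6th is at (411,148). The button is at (528,231), and the dropper stands at (600,155). So two clicks clockwise are needed.

```bash
python3 - <<'E'
from h import *
from scipy.optimize import least_squares
np.set_printoptions(precision=4,suppress=True)
pt=r.grab_frame("top"); ps=r.grab_frame("side")
T=lambda c:(140+(c[0]+.5)/2.35-.5,210+(c[1]+.5)/2.35-.5)
S=lambda c:(180+(c[0]+.5)/3-.5,150+(c[1]+.5)/3-.5)
obs=[]
sel=np.array([-.01,.05,.07])
def tick(n):
    L=.005+.003*(n-1); a=np.radians(105-30*(n-1)); m=.069+L/2
    return sel+[m*np.cos(a),m*np.sin(a),0]
for n,c in zip(range(1,9),[(263,202),(270,161),(296,130),None,(377,121),(411,148),(427,190),(420,235)]):
    if c: obs.append((pt,T(c),tick(n)))
for n,c in zip((5,6,7,8),[(319,203),(338,238),(323,277),(276,312)]): pass
for n,c in zip((5,6,7,8),[(338,238),(323,277),(276,312),(207,327)]): obs.append((ps,S(c),tick(n)))
for c,X in zip([(213,45),(623,124),(586,352),(163,271)],[(.11,.2,.07),(.11,-.2,.07),(-.11,-.2,.07),(-.11,.2,.07)]): obs.append((pt,T(c),np.array(X)))
def W(v,X): return R.from_rotvec([0,0,v[2]]).apply(X)+[v[0],v[1],0]
f=lambda v:np.concatenate([proj(p,W(v,X))-uv for p,uv,X in obs])
s=least_squares(f,[.55,.03,-.2],loss="soft_l1"); v=s.x; print(v,np.degrees(v[2])); print(f(v).reshape(-1,2))
print("axis",W(v,sel),"tick6",W(v,tick(6)))
# button triangulation (button black disc centre)
print("sel dir angles deg", [np.degrees(v[2])+105-30*i for i in range(8)])
b=W(v,[-.01,-.125,.07]);print("button",b)
for z in(.08,.09,.1): print(z,onz(pt,T((528,230)),z),onz(ps,S((279,408)),z))
E
```

```text
[ 0.5579  0.0308 -0.1783] -10.215994086570008
[[-0.5039  0.0261]
 [-0.4286  0.4654]
 [-0.195   0.1546]
 [-0.0419  0.5781]
 [-0.1829  0.7025]
 [-0.2472  0.4975]
 [-0.3578  0.5832]
 [ 1.4793  0.3182]
 [ 1.5113  0.6923]
 [ 1.2564  0.0839]
 [ 1.1952  0.0718]
 [-1.539  -1.7791]
 [ 1.7657 -0.3815]
 [ 0.5569  2.9845]
 [-3.203   0.7212]]
axis [0.557  0.0818 0.07  ] tick6 [0.602  0.0169 0.07  ]
sel dir angles deg [np.float64(94.78400591343), np.float64(64.78400591343), np.float64(34.78400591342999), np.float64(4.7840059134299935), np.float64(-25.215994086570007), np.float64(-55.21599408657001), np.float64(-85.21599408657), np.float64(-115.21599408657)]
button [ 0.5259 -0.0904  0.07  ]
0.08 [ 0.5289 -0.0916  0.08  ] [ 0.5271 -0.0829  0.08  ]
0.09 [ 0.5283 -0.0906  0.09  ] [ 0.5234 -0.0926  0.09  ]
0.1 [ 0.5276 -0.0896  0.1   ] [ 0.5198 -0.1023  0.1   ]
```

Call:
{"method": "apply_moves", "body": {"rows": [[-0.14, -0.09, 0, 0, 0, 0], [-0.28, -0.18, 0, 0, 0, 0], [-0.42, -0.27, 0, 0, 0, 0], [-0.56, -0.36, 0, 0, 0, 0], [-0.68, -0.45, 0, 0, 0, 0]], "claw": 0, "newtons": 20}}

```text
clock: 1.72
tcp_pos: [0.368, 0.4577, 0.2315]
orientation: [0.596, 3.084, 0.0]
contact_force: [-0.3, 0.3, -0.3]
grip_width: 0.0002
gripper_force: 0.0
```

Call:
{"method": "apply_moves", "body": {"rows": [[-0.14, -0.09, 0, 0, 0, 0], [-0.28, -0.18, 0, 0, 0, 0], [-0.42, -0.27, 0, 0, 0, 0], [-0.56, -0.36, 0, 0, 0, 0], [-0.68, -0.45, 0, 0, 0, 0]]}}

```text
clock: 2.35
tcp_pos: [0.4838, 0.2901, 0.2315]
orientation: [0.595, 3.084, 0.001]
contact_force: [-0.4, 0.6, 0.1]
grip_width: -0.0001
gripper_force: 0.0
```

Call:
{"method": "apply_moves", "body": {"rows": [[-0.14, -0.09, 0, 0, 0, 0], [-0.28, -0.18, 0, 0, 0, 0], [-0.42, -0.27, 0, 0, 0, 0], [-0.56, -0.36, 0, 0, 0, 0], [-0.68, -0.44, 0, 0, 0, 0]]}}

```text
clock: 2.98
tcp_pos: [0.6007, 0.1246, 0.2314]
orientation: [0.596, 3.084, 0.0]
contact_force: [0.1, 0.4, 0.1]
grip_width: -0.0002
gripper_force: 0.0
```

```bash
cat >> h.py <<'E'
np.set_printoptions(precision=4,suppress=True)
def to(X):
    o=r.get_obs(); M=R.from_rotvec(o["orientation"]).as_matrix()
    print(o["clock"],"tcp",o["tcp_pos"],"F",o["contact_force"],"w",o["grip_width"]); print(M[:,0],M[:,1]," units:",M.T@(np.array(X)-o["tcp_pos"])/.25)
E
python3 -c "
from h import *
to([.6015,.1257,.092])"
```

```text
2.975 tcp [0.6007 0.1246 0.2314] F [0.121  0.4023 0.0803] w -0.00023008230181350078
[-0.9281  0.3723 -0.0005] [0.3723 0.9281 0.0001]  units: [-0.001   0.0052  0.5578]
```

Call:
{"method": "apply_moves", "body": {"rows": [[0, 0, 0.15, 0, 0, 0], [0, 0, 0.3, 0, 0, 0], [0, 0, 0.45, 0, 0, 0], [0, 0, 0.56, 0, 0, 0], [0, 0, 0.56, 0, 0, 0]]}}

```text
clock: 3.6
tcp_pos: [0.5982, 0.1257, 0.0893]
orientation: [-0.594, -3.081, 0.003]
contact_force: [-0.0, 0.2, -0.7]
grip_width: 0.0001
gripper_force: 0.0
```

```bash
python3 -c "
from h import *
to([.6093,.0913,.092])
p=r.grab_frame('side'); cv2.imwrite('pics/s1.png',cv2.resize(cv2.cvtColor(p['pixels'],4)[150:330,180:400],None,fx=3,fy=3,interpolation=2))"
```

```text
3.6 tcp [0.5982 0.1257 0.0893] F [-0.0129  0.1734 -0.6858] w 5.3415785470707874e-05
[-0.9284  0.3716  0.0035] [ 0.3716  0.9284 -0.0028]  units: [-0.0924 -0.1114 -0.0107]
```

View pics/s1.png

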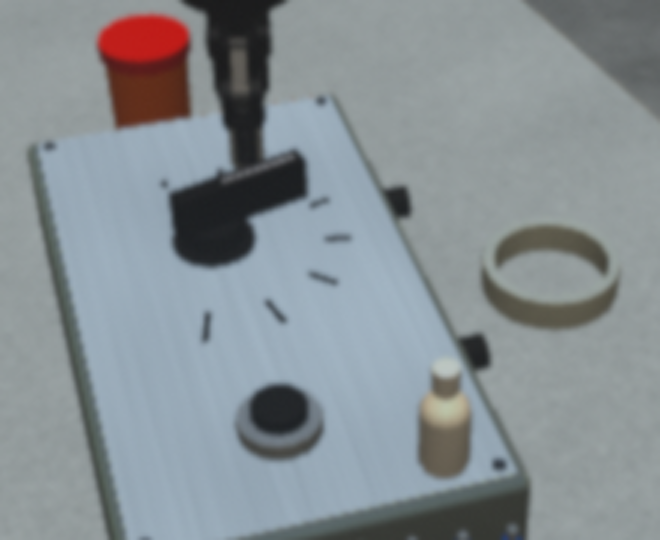

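The finger stands behind the handle at crop (247,150), clear of it, with the handle still on mark 4. I'll push in small steps.

Call:
{"method": "apply_moves", "body": {"rows": [[-0.02, -0.02, 0, 0, 0, 0], [-0.04, -0.04, 0, 0, 0, 0], [-0.05, -0.06, 0, 0, 0, 0], [-0.06, -0.07, 0, 0, 0, 0], [-0.06, -0.07, 0, 0, 0, 0]]}}

```text
clock: 4.28
tcp_pos: [0.6073, 0.107, 0.0922]
orientation: [-0.592, -3.085, -0.005]
contact_force: [-1.2, 6.4, 4.4]
grip_width: -0.0001
gripper_force: 3.0
```

Call:
{"method": "apply_moves", "body": {"rows": [[-0.01, -0.01, 0, 0, 0, 0], [-0.02, -0.02, 0, 0, 0, 0], [-0.02, -0.03, 0, 0, 0, 0], [-0.03, -0.04, 0, 0, 0, 0], [-0.03, -0.04, 0, 0, 0, 0]]}}

```text
clock: 4.9
tcp_pos: [0.6108, 0.0907, 0.0913]
orientation: [0.597, 3.084, -0.001]
contact_force: [0.6, -0.3, 0.2]
grip_width: 0.0
gripper_force: 0.0
```

```bash
python3 -c "
from h import *
to([.6093,.0913,.092])
p=r.grab_frame('side'); cv2.imwrite('pics/s2.png',cv2.resize(cv2.cvtColor(p['pixels'],4)[150:330,180:400],None,fx=3,fy=3,interpolation=2))"
```

```text
4.9 tcp [0.6108 0.0907 0.0913] F [ 0.5909 -0.276   0.2421] w 3.418749495026265e-05
[-0.9277  0.3732 -0.0007] [ 0.3732  0.9277 -0.0008]  units: [ 0.0064  0.     -0.0026]
```

View pics/s2.png

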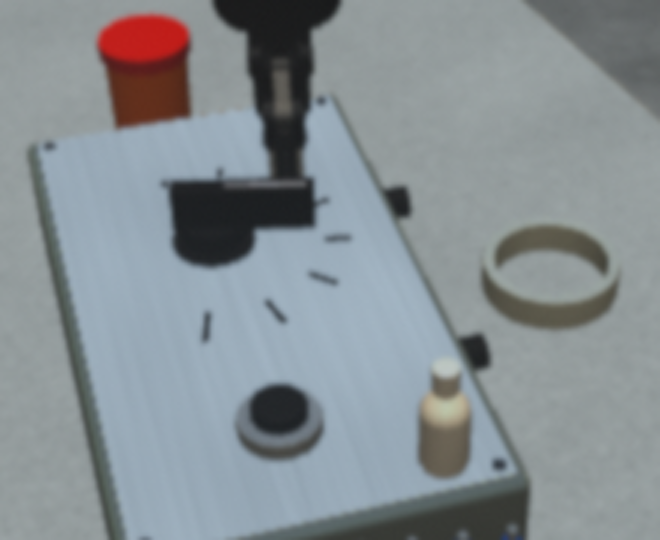

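```bash
cat >> h.py <<'E'
AX=np.array([.557,.0818,.07])
def show(p):
    for m in range(4,9):
        for f in(0,.5):
            a=np.radians(94.78-30*(m+f-1)); e=[proj(p,AX+[q*np.cos(a),q*np.sin(a),.043]) for q in(.064,-.024)]
            print(m+f,[((x-[180,150]+.5)*3).round() for x in e])
E
python3 -c "
from h import *
p=r.grab_frame('side'); show(p)
p=r.grab_frame('top'); print(p['shot']); save(p,'t2.png')
for t in('handle','selector_axis'):
  for q in r.landmark_of(p,t): print(t,q['conf'],onz(p,q['point'],.098 if t=='handle' else .07))"
```

```text
4 [array([306., 155.]), array([179., 199.])]
4.5 [array([316., 169.]), array([176., 193.])]
5 [array([319., 185.]), array([175., 187.])]
5.5 [array([315., 201.]), array([177., 181.])]
6 [array([304., 216.]), array([182., 176.])]
6.5 [array([287., 230.]), array([189., 171.])]
7 [array([263., 241.]), array([197., 167.])]
7.5 [array([236., 249.]), array([207., 165.])]
8 [array([207., 251.]), array([217., 164.])]
8.5 [array([179., 250.]), array([227., 164.])]
8
```

One click: the blade's top edge in the crop runs (165,184)–(314,180), which matches mark 5. Now the next click.

```bash
python3 -c "
from h import *
to([.6083,.0653,.092])"
```

```text
5.15 tcp [0.6105 0.0921 0.0912] F [0.3034 0.6434 0.6754] w -3.8618432726598954e-05
[-0.9283  0.3718  0.    ] [ 0.3718  0.9283 -0.0001]  units: [-0.0316 -0.1026 -0.003 ]
```

Call:
{"method": "apply_moves", "body": {"rows": [[-0.01, -0.02, 0, 0, 0, 0], [-0.02, -0.04, 0, 0, 0, 0], [-0.02, -0.05, 0, 0, 0, 0], [-0.02, -0.06, 0, 0, 0, 0], [-0.02, -0.07, 0, 0, 0, 0]]}}

```text
clock: 5.78
tcp_pos: [0.6099, 0.0755, 0.0916]
orientation: [0.592, 3.083, 0.003]
contact_force: [4.5, 2.4, -4.3]
grip_width: 0.0002
gripper_force: 2.1
```

Call:
{"method": "apply_moves", "body": {"rows": [[0, -0.01, 0, 0, 0, 0], [-0.01, -0.02, 0, 0, 0, 0], [-0.01, -0.03, 0, 0, 0, 0], [-0.01, -0.03, 0, 0, 0, 0]]}}

```text
clock: 6.28
tcp_pos: [0.6077, 0.0652, 0.0912]
orientation: [-0.596, -3.084, 0.001]
contact_force: [-0.5, 0.3, 0.8]
grip_width: -0.0003
gripper_force: 0.0
```

```bash
python3 -c "
from h import *
to([.6083,.0653,.092])
p=r.grab_frame('side'); cv2.imwrite('pics/s3.png',cv2.resize(cv2.cvtColor(p['pixels'],4)[150:330,180:400],None,fx=3,fy=3,interpolation=2))"
```

```text
6.275 tcp [0.6077 0.0652 0.0912] F [-0.4977  0.2814  0.7715] w -0.0003333464169464274
[-0.928   0.3726  0.0005] [ 0.3726  0.928  -0.0011]  units: [-0.002   0.0013 -0.0032]
```

View pics/s3.png

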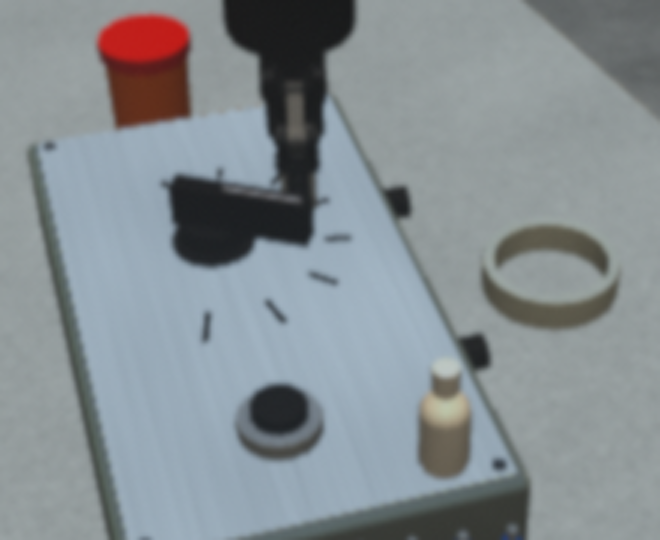

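The white line from (222,186) to (300,199) has a slope matching about mark 5.5: the handle is sitting on the ridge against the finger. I'll push a few mm more.

Call:
{"method": "apply_moves", "body": {"rows": [[0, -0.01, 0, 0, 0, 0], [-0.01, -0.02, 0, 0, 0, 0], [-0.01, -0.02, 0, 0, 0, 0]]}}

```text
clock: 6.7
tcp_pos: [0.6087, 0.06, 0.0913]
orientation: [0.596, 3.084, -0.0]
contact_force: [-0.7, 0.5, -0.4]
grip_width: -0.0004
gripper_force: 0.0
```

```bash
python3 -c "
from h import *
to([.6083,.0653,.092])
p=r.grab_frame('side'); cv2.imwrite('pics/s4.png',cv2.resize(cv2.cvtColor(p['pixels'],4)[150:330,180:400],None,fx=3,fy=3,interpolation=2))"
```

```text
6.7 tcp [0.6087 0.06   0.0913] F [-0.6672  0.4643 -0.4144] w -0.00037149924047278596
[-0.9281  0.3723 -0.0002] [ 0.3723  0.9281 -0.0002]  units: [ 0.0095  0.0189 -0.0027]
```

View pics/s4.png

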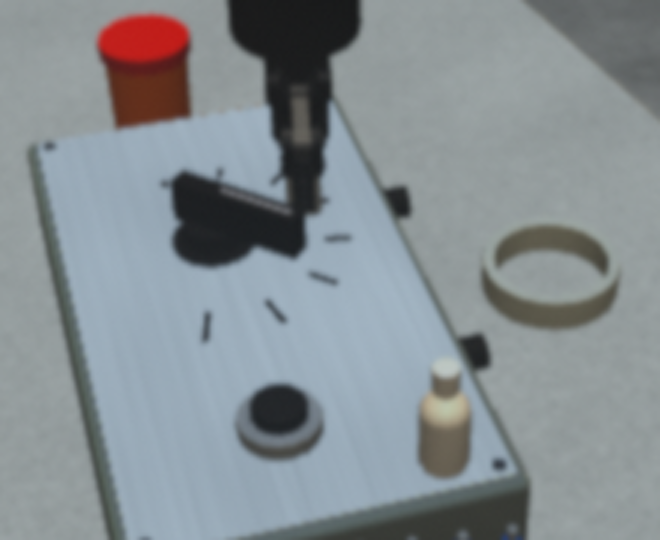

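The white line (222,186)–(290,210) slopes about 19°, matching mark 6. Backing away and up.

Call:
{"method": "apply_moves", "body": {"rows": [[0, 0.06, 0, 0, 0, 0], [0, 0.1, 0, 0, 0, 0], [0, 0.1, -0.2, 0, 0, 0], [0, 0.1, -0.4, 0, 0, 0], [0, 0.1, -0.4, 0, 0, 0]]}}

```text
clock: 7.38
tcp_pos: [0.6211, 0.0854, 0.1959]
orientation: [0.592, 3.077, 0.006]
contact_force: [-0.5, 0.1, -0.4]
grip_width: 0.0
gripper_force: 0.0
```

```bash
python3 -c "
from h import *
to([.527,-.0905,.19])
p=r.grab_frame('side'); cv2.imwrite('pics/s5.png',cv2.resize(cv2.cvtColor(p['pixels'],4)[150:330,180:400],None,fx=3,fy=3,interpolation=2))"
```

```text
7.375 tcp [0.6211 0.0854 0.1959] F [-0.4702  0.1389 -0.4425] w 1.4875943896732289e-05
[-0.9287  0.3707 -0.007 ] [0.3707 0.9287 0.0053]  units: [ 0.0887 -0.793   0.0188]
```

View pics/s5.png

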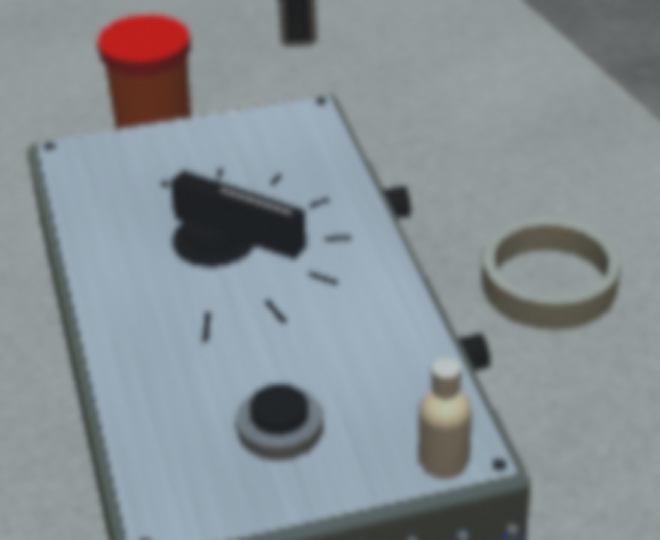

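The handle is free and resting at mark 6: its line (220,188)–(292,212) aims at the 6th tick at (323,277). Moving over the button.

Call:
{"method": "apply_moves", "body": {"rows": [[0.02, -0.2, 0, 0, 0, 0], [0.04, -0.4, 0, 0, 0, 0], [0.07, -0.6, 0, 0, 0, 0], [0.09, -0.79, 0, 0, 0, 0], [0.09, -0.79, 0, 0, 0, 0]]}}

```text
clock: 8.05
tcp_pos: [0.5209, -0.0946, 0.1901]
orientation: [-0.603, -3.08, 0.003]
contact_force: [0.6, 0.7, -0.0]
grip_width: -0.0002
gripper_force: 0.0
```

```bash
python3 -c "
from h import *
to([.527,-.0905,.10])
p=r.grab_frame('top'); save(p,'t3.png')
a=cv2.cvtColor(p['pixels'],4)[210:370,140:480]; cv2.imwrite('pics/t3c.png',cv2.resize(a,None,fx=2.35,fy=2.35,interpolation=2))"
```

```text
8.05 tcp [ 0.5209 -0.0946  0.1901] F [ 0.5983  0.6635 -0.016 ] w -0.0002408334897133985
[-0.9261  0.3774  0.0027] [ 0.3774  0.9261 -0.0022]  units: [-0.0174  0.0254  0.3601]
```

View pics/t3c.png

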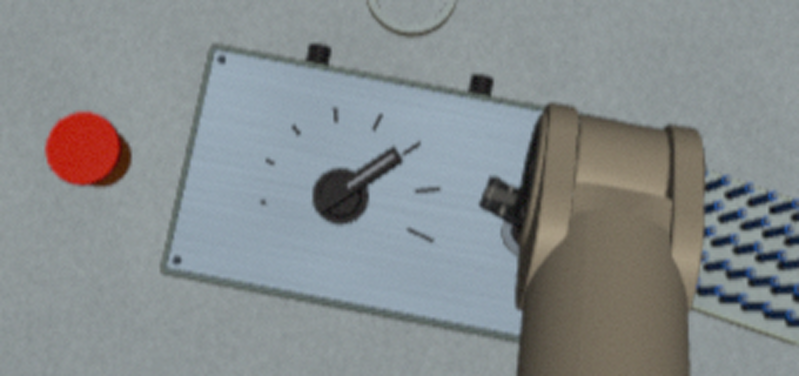

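The top view confirms the white line meets the sixth tick at (411,148). Lowering onto the button.

Call:
{"method": "apply_moves", "body": {"rows": [[-0.01, 0.02, 0.1, 0, 0, 0], [-0.01, 0.02, 0.2, 0, 0, 0], [-0.01, 0.02, 0.3, 0, 0, 0], [-0.01, 0.02, 0.35, 0, 0, 0], [-0.01, 0.02, 0.35, 0, 0, 0]]}}

```text
clock: 8.72
tcp_pos: [0.5275, -0.0864, 0.1028]
orientation: [-0.592, -3.083, 0.0]
contact_force: [-0.3, -0.0, 0.7]
grip_width: 0.0001
gripper_force: 0.0
```

```bash
python3 -c "
from h import *
to([.527,-.0905,.085])"
```

```text
8.725 tcp [ 0.5275 -0.0864  0.1028] F [-0.2546 -0.0334  0.6811] w 5.147539729863248e-05
[-0.9289  0.3703  0.0022] [ 0.3703  0.9289 -0.0006]  units: [-0.0046 -0.0159  0.0711]
```

Call:
{"method": "apply_moves", "body": {"rows": [[0, -0.015, 0.01, 0, 0, 0], [0, -0.015, 0.03, 0, 0, 0], [0, -0.015, 0.04, 0, 0, 0], [0, -0.015, 0.05, 0, 0, 0], [0, -0.015, 0.05, 0, 0, 0]]}}

```text
clock: 9.35
tcp_pos: [0.5265, -0.0909, 0.0914]
orientation: [0.595, 3.085, 0.0]
contact_force: [-0.4, -0.5, 2.1]
grip_width: 0.0001
gripper_force: 0.9
```

Call:
{"method": "apply_moves", "body": {"rows": [[0, 0, 0.01, 0, 0, 0], [0, 0, 0.01, 0, 0, 0]]}}

```text
clock: 9.6
tcp_pos: [0.5266, -0.0909, 0.0889]
orientation: [0.595, 3.085, 0.0]
contact_force: [-0.6, -0.5, 3.9]
grip_width: -0.0003
gripper_force: 1.6
```

Call:
{"method": "apply_moves", "body": {"rows": [[0, 0, 0.01, 0, 0, 0], [0, 0, 0.01, 0, 0, 0]]}}

```text
clock: 9.85
tcp_pos: [0.5265, -0.0909, 0.0863]
orientation: [0.595, 3.085, 0.0]
contact_force: [-0.6, -0.6, 4.3]
grip_width: 0.0001
gripper_force: 2.3
```

Call:
{"method": "apply_moves", "body": {"rows": [[0, 0, 0.006, 0, 0, 0], [0, 0, 0.006, 0, 0, 0]]}}

```text
clock: 10.1
tcp_pos: [0.5267, -0.0909, 0.0859]
orientation: [0.595, 3.084, 0.001]
contact_force: [-4.4, 0.1, 15.9]
grip_width: -0.0001
gripper_force: 7.8
```

Call:
{"method": "apply_moves", "body": {"rows": [[0, 0, 0.006, 0, 0, 0], [0, 0, 0.006, 0, 0, 0]]}}

```text
clock: 10.35
tcp_pos: [0.5267, -0.0909, 0.0857]
orientation: [0.595, 3.084, 0.002]
contact_force: [-8.5, 2.3, 29.6]
grip_width: 0.0
gripper_force: 14.7
```

It hit the hard stop after about 6 mm of travel. Releasing.

Call:
{"method": "apply_moves", "body": {"rows": [[0, 0, -0.04, 0, 0, 0], [0, 0, -0.1, 0, 0, 0], [0, 0, -0.25, 0, 0, 0], [0, 0, -0.4, 0, 0, 0], [0, 0, -0.4, 0, 0, 0]]}}

```text
clock: 10.98
tcp_pos: [0.5283, -0.0912, 0.1863]
orientation: [0.594, 3.079, 0.002]
contact_force: [-0.4, 0.6, -0.4]
grip_width: 0.0
gripper_force: 0.0
```

Call:
{"method": "apply_moves", "body": {"rows": [[0, 0.2, -0.1, 0, 0, 0], [0, 0.4, -0.2, 0, 0, 0], [0, 0.6, -0.2, 0, 0, 0], [0, 0.8, -0.2, 0, 0, 0], [0, 0.8, -0.2, 0, 0, 0]]}}

```text
clock: 11.6
tcp_pos: [0.6006, 0.1004, 0.2317]
orientation: [-0.582, -3.085, -0.002]
contact_force: [-0.1, -0.1, -0.1]
grip_width: -0.0001
gripper_force: 0.0
```

```bash
python3 -c "
from h import *
to([.527,-.0905,.085])
p=r.grab_frame('side'); cv2.imwrite('pics/s6.png',cv2.resize(cv2.cvtColor(p['pixels'],4)[150:330,180:400],None,fx=3,fy=3,interpolation=2))"
```

```text
11.6 tcp [0.6006 0.1004 0.2317] F [-0.0942 -0.098  -0.087 ] w -7.53717784160692e-05
[-0.9312  0.3645  0.0023] [0.3645 0.9312 0.0007]  units: [-0.0057 -0.8189  0.5862]
```

View pics/s6.png

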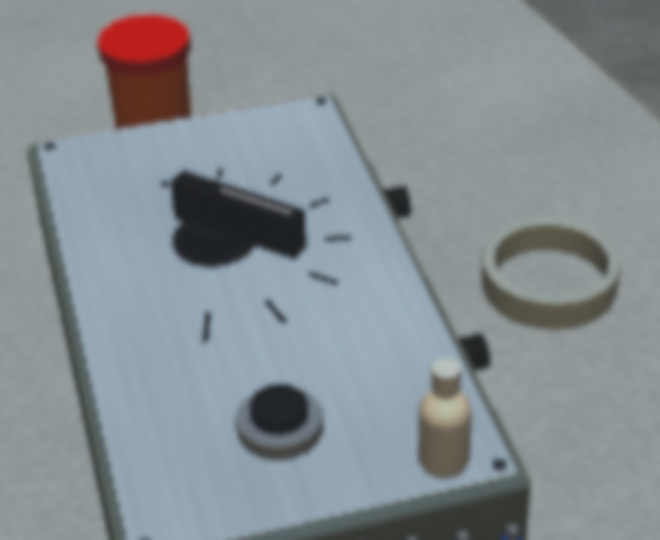

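The selector is still at mark 6, the button (279,408) is back up, and the jar, tape and bottle haven't moved.

```bash
python3 -c "
from bench import r
print(r.hand_in())"
```

```text
the job is handed in; nothing more can be done
None
```

The selector was pushed two clicks from mark 4 and rests at its sixth mark; the button was then pressed fully in once and sprang back, and the job is handed in (no verdict was returned).

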